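# Transfer four sample bottles to the clean rack in reverse order

## Task

Move the four capped sample bottles one by one from the grey rack to the white rack in reverse order, so that the last sample is measured first: the bottle nearest the grey rack's purple-marked end goes into the white rack's compartment farthest from its purple-marked end, and so on, until the one farthest from the grey rack's mark stands next to the white rack's mark. Set each down gently and upright on the floor of its own compartment, and do not drop or knock over any bottle.

Things in the scene. Friction and masses are not known exactly. Their poses are not given: they have to be found in the camera images.
- grey_rack: GREY fixed rack, bottles start here. Origin: middle of the row, on its underside (bench). Four open compartments in a row at x=0, y=-82.5, -27.5, 27.5, 82.5 mm, each 52x52 inside, floor 5 mm above the bench, walls 3 thick, tops at 28. Purple-marked end: block at y=109 to 145, 28 high, purple bar on top. Ledge with tags on the -x side (to the robot): 26 wide, centre x=-42, 20 high.
- white_rack: WHITE fixed rack, empty at the start, otherwise the same in all sizes, origin and axes as the grey one (purple-marked end also at its own +y; ledge bare). The racks stand side by side, either one on the left, each turned up to 30 degrees. Other things on the bench (beaker, brown bottle, dish, power supply) stand clear and need not be touched.
- blue_bottle: bottle with a BLUE screw cap, loose, upright in a compartment of the grey rack; 80 mm high; pale round body 34 mm across, 60 mm high, round cap 36 mm across from 60 to 80 mm above its base; 55 to 115 g. Origin: centre of its underside; z up through the cap. Best gripped by the cap with the fingers closing across the row (along the rack's x).
- green_bottle: bottle with a GREEN screw cap, loose, upright in a compartment of the grey rack; 80 mm high; pale round body 34 mm across, 60 mm high, round cap 36 mm across from 60 to 80 mm above its base; 55 to 115 g. Origin: centre of its underside; z up through the cap. Best gripped by the cap with the fingers closing across the row (along the rack's x).
- yellow_bottle: bottle with a YELLOW screw cap, loose, upright in a compartment of the grey rack; 80 mm high; pale round body 34 mm across, 60 mm high, round cap 36 mm across from 60 to 80 mm above its base; 55 to 115 g. Origin: centre of its underside; z up through the cap. Best gripped by the cap with the fingers closing across the row (along the rack's x).
- red_bottle: bottle with a RED screw cap, loose, upright in a compartment of the grey rack; 80 mm high; pale round body 34 mm across, 60 mm high, round cap 36 mm across from 60 to 80 mm above its base; 55 to 115 g. Origin: centre of its underside; z up through the cap. Best gripped by the cap with the fingers closing across the row (along the rack's x).
- blue_tag: flat BLUE tag, 18 x 36 x 5 mm, fixed on the grey rack's ledge 42 mm to the -x side of the compartment in which the blue-capped bottle starts; it stays there as a record of the order. Origin: centre of its underside; axes parallel to the grey rack's.
- green_tag: flat GREEN tag, 18 x 36 x 5 mm, fixed on the grey rack's ledge 42 mm to the -x side of the compartment in which the green-capped bottle starts; it stays there as a record of the order. Origin: centre of its underside; axes parallel to the grey rack's.
- yellow_tag: flat YELLOW tag, 18 x 36 x 5 mm, fixed on the grey rack's ledge 42 mm to the -x side of the compartment in which the yellow-capped bottle starts; it stays there as a record of the order. Origin: centre of its underside; axes parallel to the grey rack's.
- red_tag: flat RED tag, 18 x 36 x 5 mm, fixed on the grey rack's ledge 42 mm to the -x side of the compartment in which the red-capped bottle starts; it stays there as a record of the order. Origin: centre of its underside; axes parallel to the grey rack's.
There are look-alikes about, which are no part of the job. What is shaped like the red_bottle but brown is not meant.

How it is judged:
By the outcome, as a careful person would: the job done as asked, in the order asked, and still so for the second after the job is handed in, with the robot touching nothing.
It also fails if it takes over 120 s, if anything falls off the work surface, if the arm or the gripper's body presses on something with over 40 N, if the wrist force passes 120 N, or if a joint passes its speed limit or range.

## Robot

A 6-joint arm with a two-finger parallel gripper is mounted at the origin on the work surface. World frame = base frame: x ahead of the robot, y to its left, z up, the work surface at z = 0. Lengths are in m, angles in degrees, forces in N, time in s.
With the tool pointing down it reaches from about 0.325 to 0.85 m from the base axis. Payload 15.5 kg.
Tool frame: the origin (TCP) lies at the very end of the fingers, on their centre line; the grasp point (between the pads) lies arm.grip_depth behind it (arm.grip_depth is the distance from the TCP to the grasp point, in m); z points along the fingers, y is the line along which they close (so a half turn about z gives the same grasp; the last joint's range is limited). The gripper opens to 91 mm and grips with 3 to 60 N. Pads are 32 mm wide; open, the fingers measure 118 mm over their backs; the gripper's body (76 mm by 178 mm) begins 60 mm behind the grasp point.
Start: joints at [-77.664, 28.281, 77.091, -0, 74.628, -5.472], TCP at [0.191, -0.595, 0.214] pointing down, gripper open.
Joint ranges: [-166.48, 166.48], [-47.26, 123.95], [12.59, 153.08], [-70.14, 250.14], [6.76, 159.57], [-176.63, 176.63]. Speed limits (degrees/s): [108.29, 108.29, 147.25, 172.46, 172.46, 172.46].

## Interface

Orientations are given as a 3x3 rotation matrix whose columns are the frame's x, y, z axes.
In Python, from rig import arm gives the robot as it stands. Calls block until the motion is done:
- arm.move_to(position, orientation): joint-space move of the TCP to a pose.
- arm.move_l(position, orientation=None, feed=0.15): straight line of the TCP; orientation=None keeps the orientation; feed is the mean speed in m/s.
- arm.move_joints(angles): joint-space move.
- arm.grip(opening): finger opening in m; the grip force is fixed at half the most; returns when the fingers have stopped.
- arm.sleep(seconds).
- arm.solve_ik(position, orientation): joint angles nearest the present ones, or None.
- arm.snapshot(name): name is "scene" or "top" or "wrist"; returns the picture (400x640x3 uint8, red, green, blue); there is no depth.
- arm.get_calibration(name): a dict with "intrinsics" (3x3 intrinsics, pixels), "cam_to_world" (4x4, takes a point from camera to world coordinates). Camera axes: x right, y down, z forward; pixel columns grow to the right and rows downward; lengths in m; the calibration is good to about 2 mm. The wrist camera is an equidistant fisheye: a pixel r from the principal point sees the ray r / f radians off the axis. A picture is of the moment at which its call begins: read the wrist's pose just before it. get_calibration takes no time and is no camera call; for the wrist camera it gives the pose at the moment of the call.
A pose or a line that the arm cannot do raises arm.Unreachable and nothing moves.
- arm.sign_off(): hands the job in; it is judged then, once.
Readings, each from a call of its own:
- arm.current_t(): time.
- arm.current_joint_positions(): joint angles.
- arm.current_dq(): joint speeds.
- arm.current_tau(): joint torques, N m.
- arm.current_ee_pos(): TCP position.
- arm.current_tool_rot(): TCP orientation.
- arm.current_force(): force on the tool from outside, world axes, zero at the start.
- arm.current_torque(): the same for the moment, N m.
- arm.current_width(): finger opening in m.
- arm.current_grasp_force(): force on a finger pad.
Only numpy, scipy, OpenCV 4.12 (cv2) and the standard library are available. Lean on these libraries where they do the work, as an engineer would, in place of code of your own. Each camera call takes 0.05 s, during which the arm holds its last target. There are 200 camera calls.

## Working session

There is one attempt and no reset: what is moved stays moved. The work goes in short steps, each a Python script; the robot and the scene stay as the last script left them, time stands still between calls to the robot, and variables do not carry over. Pictures are saved under pics/ and viewed, at most 14 in all, crops included, and the job is handed in when it is done.

```bash
mkdir -p pics; ls; python3 - <<'E'
from rig import arm
import cv2
for n in("top","scene"):
    cv2.imwrite(f"pics/{n}0.png",arm.snapshot(n)[:,:,::-1])
    c=arm.get_calibration(n);print(n,c["intrinsics"],c["cam_to_world"])
print(arm.grip_depth,arm.current_t(),arm.current_tool_rot())
E
```

```text
pics
top [[362.52788151   0.         318.2599581 ]
 [  0.         362.52788151 194.71551585]
 [  0.           0.           1.        ]] [[-0.01570068 -0.99275203  0.11915072  0.47006477]
 [-0.99982504  0.01437625 -0.0119671   0.00237542]
 [ 0.01016742 -0.11931777 -0.99280406  0.77068977]
 [ 0.          0.          0.          1.        ]]
scene [[498.88441704   0.         320.77843357]
 [  0.         498.88441704 204.49112669]
 [  0.           0.           1.        ]] [[ 0.01583841  0.83345007 -0.55236775  1.08700053]
 [ 0.99987198 -0.01194559  0.01064567 -0.01907144]
 [ 0.00227428 -0.55246565 -0.83353256  0.87294061]
 [ 0.          0.          0.          1.        ]]
0.0188 0.1 [[ 9.52092463e-01  3.05810190e-01 -2.63974908e-04]
 [ 3.05810296e-01 -9.52091895e-01  1.04232724e-03]
 [ 6.74259214e-05 -1.07311815e-03 -9.99999422e-01]]
```

View pics/top0.png

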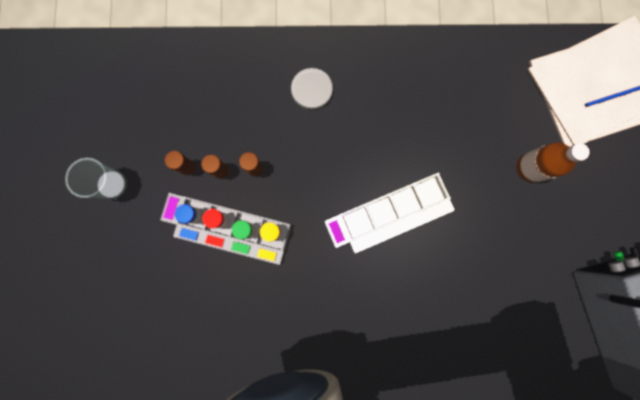

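View pics/scene0.png

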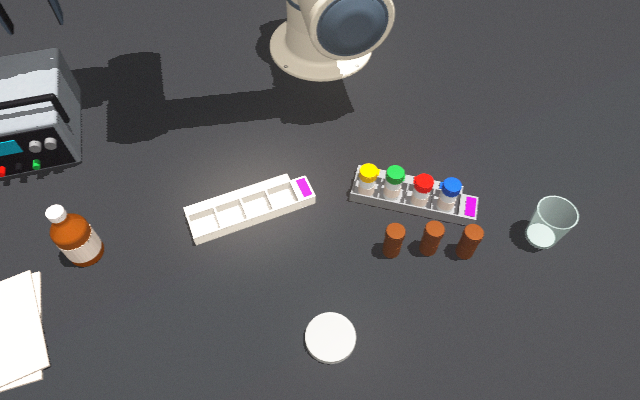

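The bottles run blue, red, green, yellow from the grey mark at px (172,207). The white rack's mark is at px (337,231) in the top view. Brown look-alikes stand just beyond the grey rack. Next I'll measure these.

```bash
cat > h.py <<'E'
import numpy as np,cv2
HSV={"blue":(100,125),"green":(50,80),"yellow":(24,34),"red":(175,184),"purple":(143,158),"brown":(3,15)}
def blobs(img,col,amin=40):
    h,s,v=cv2.split(cv2.cvtColor(img,cv2.COLOR_RGB2HSV)); lo,hi=HSV[col]
    hh=h.astype(int); hh=np.where(hh<5,hh+180,hh) if col=="red" else hh
    m=((hh>=lo)&(hh<=hi)&(s>110)&(v>60)).astype(np.uint8)
    n,_,st,ce=cv2.connectedComponentsWithStats(m)
    return [(ce[i],st[i]) for i in range(1,n) if st[i,4]>amin]
def ray(cal,px,fish=False):
    K=cal["intrinsics"];T=cal["cam_to_world"]
    d=np.array([(px[0]-K[0,2])/K[0,0],(px[1]-K[1,2])/K[1,1],1.])
    if fish:
        r=np.hypot(d[0],d[1]); d=np.r_[d[:2]/max(r,1e-9)*np.sin(r),np.cos(r)]
    return T[:3,3],T[:3,:3]@d
def onz(cal,px,z,fish=False):
    o,d=ray(cal,px,fish); return (o+d*(z-o[2])/d[2])[:2]
E
python3 - <<'E'
from h import *
from rig import arm
for n in("top","scene"):
    im=cv2.imread(f"pics/{n}0.png")[:,:,::-1].copy();c=arm.get_calibration(n)
    for col in HSV:
        for ce,st in blobs(im,col,25):
            print(n,col,ce.round(1),st[4],st[:4],*[np.round(onz(c,ce,z)*1000,1) for z in(.025,.028,.085,.08)])
im=cv2.imread("pics/top0.png")
cv2.imwrite("pics/c1.png",cv2.resize(im[150:275,150:290+180],None,fx=2.5,fy=2.5,interpolation=cv2.INTER_CUBIC))
E
```

```text
top blue [613.3  95.7] 151 [586  87  54  19] [ 765.7 -647.4] [ 764.5 -644.8] [ 741.9 -595.1] [ 743.9 -599.5]
top blue [184.7 213.5] 310 [175 203  21  21] [524.7 267.9] [524.5 266.8] [520.3 246.5] [520.7 248.3]
top blue [188.4 233.9] 137 [180 229  18  11] [483.  259.2] [483.  258.2] [482.  238.5] [482.1 240.3]
top green [241.1 229.3] 292 [232 220  20  19] [490.6 152.1] [490.5 151.5] [489.  140.1] [489.1 141.1]
top green [240.4 247.4] 126 [232 243  18  10] [454.  153.3] [454.1 152.7] [455.3 141.2] [455.2 142.2]
top green [618.9 255.3] 77 [614 251  10  10] [ 425.6 -620.4] [ 425.8 -617.9] [ 429.2 -570.3] [ 428.9 -574.5]
top yellow [268.9 231.6] 282 [260 223  19  19] [485.1  95.5] [485.1  95.1] [483.9  88. ] [484.   88.6]
top yellow [266.4 254.3] 153 [258 249  18  12] [439.3 100.5] [439.4 100.1] [441.8  92.6] [441.5  93.3]
top red [212.1 218.1] 354 [201 208  23  21] [514.3 211.8] [514.2 210.9] [510.8 194.9] [511.1 196.3]
top red [214.4 240.6] 153 [205 235  19  12] [468.7 206.3] [468.7 205.5] [468.8 189.9] [468.8 191.3]
top purple [170.6 207.5] 203 [164 197  15  22] [537.4 297.1] [537.2 29
[... 1339 characters left out ...]
9] [480.4 -43.4] [482.6 -43.3] [523.3 -41.6] [519.8 -41.8]
scene purple [470.2 206.4] 185 [465 197  11  20] [534.2 295.7] [536.2 294.6] [573.3 273.5] [570.1 275.3]
scene brown [ 70.3 231.8] 1099 [ 50 213  41  37] [ 582.4 -501.5] [ 584.1 -499.8] [ 618.1 -467.4] [ 615.1 -470.2]
scene brown [431.4 237.3] 607 [419 220  26  36] [605.2 206.7] [606.9 205.9] [639.3 190.7] [636.5 192.1]
scene brown [393.2 239.5] 589 [382 223  24  35] [609.  131.6] [610.7 131.1] [642.8 121. ] [640.  121.8]
scene brown [469.3 240.7] 631 [456 224  28  36] [613.9 279.5] [615.5 278.4] [647.3 258.4] [644.5 260.1]
scene brown [ 91.6 258.9] 168 [ 72 242  32  25] [ 642.9 -445.5] [ 644.4 -444. ] [ 674.3 -415.4] [ 671.7 -417.9]
```

View pics/c1.png

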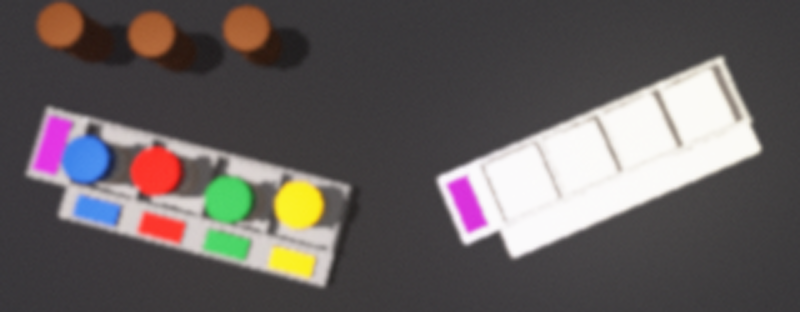

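Both racks are clear. In this 2.5x crop, the white rack's top edge runs from (438,178) to (722,57). I'll fit its yaw from that edge and its position from the purple bar and the far end.

```bash
python3 - <<'E'
from h import *
from rig import arm
im=cv2.imread("pics/top0.png")[:,:,::-1].copy();c=arm.get_calibration("top")
g=cv2.cvtColor(im,cv2.COLOR_RGB2GRAY)
pts=[]
for u in range(338,434,2):
    col=g[165:240,u].astype(float); i=np.argmax(col>140); v=165+i-1+(140-col[i-1])/(col[i]-col[i-1])
    pts.append(onz(c,(u,v),.028)*1000)
pts=np.array(pts); vx,vy,x0,y0=cv2.fitLine(pts.astype(np.float32),cv2.DIST_HUBER,0,.01,.01).ravel()
yh=np.array([vx,vy])*np.sign(vy); xh=np.array([yh[1],-yh[0]])
pb=np.array([483.6,-42.4])
print("white yh",yh,"yaw",np.degrees(np.arctan2(-yh[0],yh[1])),"edge-to-bar x",(np.array([x0,y0])-pb)@xh)
# ends of rack: rows along axis at x=+15
for s in np.arange(-8,20,9):
    # far end along line through bar
    prof=[]
    for d in np.arange(-280,40,.5):
        p=np.r_[(pb+xh*s+yh*d)/1000,.028]; T=np.linalg.inv(c["cam_to_world"]); q=T[:3,:3]@p+T[:3,3]; uv=c["intrinsics"]@(q/q[2]); prof.append(cv2.getRectSubPix(g,(1,1),(float(uv[0]),float(uv[1])))[0,0])
    pr=np.array(prof)>140; dd=np.arange(-280,40,.5)[pr]; print(s,dd.min(),dd.max(), "expect -238.5, 18")
# grey
b=np.array([483,259.2]);y=np.array([439.3,100.5]);yg=(b-y)/np.linalg.norm(b-y);xg=np.array([yg[1],-yg[0]])
tags=np.array([[483.,259.2],[468.7,206.3],[454,153.3],[439.3,100.5]]);Og=tags.mean(0)+42*xg
print("grey yh",yg,"O",Og,"bar",(np.array([537.2,295.9])-Og)@np.c_[xg,yg])
for n,p in dict(blue=(522,245.5),red=(513,193.5),green=(491,139.8),yellow=(484,88)).items(): print(n,(np.array(p)-Og)@np.c_[xg,yg])
E
```

```text
white yh [-0.37519878  0.9269444 ] yaw 22.036598 edge-to-bar x 31.07650447796166
-8 -244.0 16.0 expect -238.5, 18
1 -244.0 15.5 expect -238.5, 18
10 -244.0 16.0 expect -238.5, 18
19 -244.0 16.0 expect -238.5, 18
grey yh [0.26548123 0.96411603] O [501.74287325 168.67478853] bar [  0.4088792  132.07306724]
blue [-0.86543068 79.44630471]
red [ 4.26254878 26.92294013]
green [ -2.69166206 -30.69067763]
yellow [  4.31145322 -82.49025655]
```

```bash
cat >> h.py <<'E'
from rig import arm
yg=np.array([.26548,.96412]);yw=np.array([-.3752,.92694])
xg=np.array([yg[1],-yg[0]]);xw=np.array([yw[1],-yw[0]])
Ow=np.array([.5329,-.1643])
caps=dict(blue=(.522,.2455),red=(.513,.1935),green=(.491,.1398),yellow=(.484,.088))
slot=dict(blue=-.0825,red=-.0275,green=.0275,yellow=.0825)
ZG,ZT=.060,.190
def rot(x,s=1):
    y=np.r_[s*x,0];z=np.array([0,0,-1.]);return np.c_[np.cross(y,z),y,z]
def pick(n,s):
    p=np.array(caps[n]);R=rot(xg,s)
    arm.grip(.062); arm.move_to([*p,ZT],R); arm.move_l([*p,ZG],feed=.12)
    arm.grip(.0); print(n,"grip w",arm.current_width(),"F",arm.current_grasp_force(),"f",np.round(arm.current_force(),1))
    arm.move_l([*p,ZT],feed=.12); print("lifted w",arm.current_width(),"fz",arm.current_force()[2])
def over(n,s): arm.move_to([*(Ow+yw*slot[n]),ZT],rot(xw,s))
def place(n,s):
    p=Ow+yw*slot[n]; arm.move_l([*p,ZG+.006],feed=.12); arm.sleep(.15); f0=arm.current_force()
    for z in np.arange(ZG+.004,ZG-.004,-.001):
        arm.move_l([*p,z],feed=.02); df=arm.current_force()-f0
        if df[2]>1.5: break
    print("set z",z,"df",df.round(1)); arm.grip(.058); arm.move_l([*p,ZT],feed=.15); print("t",arm.current_t())
def shot(n,f): cv2.imwrite(f"pics/{f}.png",arm.snapshot(n)[:,:,::-1])
E
python3 - <<'E'
from h import *
for s in(1,-1):
    for n in caps:
        print(s,n,*[None if q is None else q[5].round(0) if hasattr(q,'shape') else q[5] for q in(arm.solve_ik([*caps[n],ZT],rot(xg,s)),arm.solve_ik([*(Ow+yw*slot[n]),ZG],rot(xw,s)))])
s=1 if arm.solve_ik([*caps["blue"],ZT],rot(xg,1)) is not None and abs(arm.solve_ik([*caps["blue"],ZT],rot(xg,1))[5])<120 else -1
print("s",s,arm.current_t())
pick("blue",s);over("blue",s);shot("wrist","w1");print(arm.current_t(),arm.current_ee_pos())
E
```

```text
1 blue 35.0 -51.0
1 red 30.0 -47.0
1 green 25.0 -43.0
1 yellow 19.0 -39.0
-1 blue -145.0 129.0
-1 red -150.0 133.0
-1 green -155.0 137.0
-1 yellow -161.0 141.0
s 1 0.1
blue grip w 0.03515978139740749 F 30.000105500221252 f [ 0.3 -0.5  2.1]
lifted w 0.03552227226134755 fz -1.1127301858577088
8.7 [ 0.56410316 -0.2398874   0.18995462]
```

View pics/w1.png

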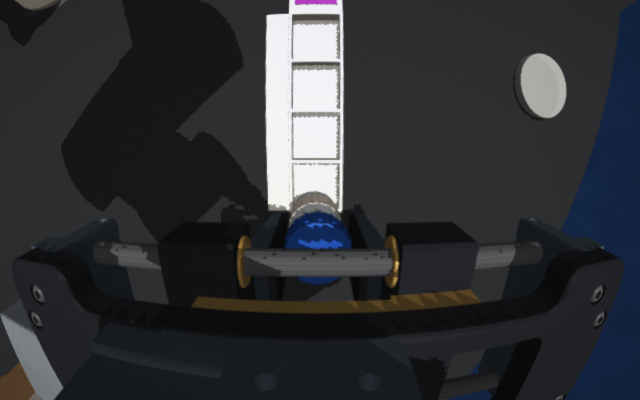

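The wrist view shows the white rack running straight below, with dividers at rows 15, 64, 112 and 162 and its side walls at columns 291 and 342. I'll check these against my rack frame.

```bash
python3 - <<'E'
from h import *
c=arm.get_calibration("wrist")
for px,e in [((316.5,15.5),"y 55+55=110"),((317,64),"y55"),((317,112),"y0"),((317,162),"y-55"),((291,90),"x-27.5"),((342,90),"x27.5"),((290.5,140),"x-27.5"),((342.5,140),"x27.5"),((316,2),"bar low edge")]:
    p=onz(c,px,.028,True)-Ow; print(e,(p@np.c_[xw,yw]*1000).round(1))
E
```

```text
y 55+55=110 [  0.  106.9]
y55 [ 0.6 50.5]
y0 [ 0.6 -2. ]
y-55 [  0.5 -56.1]
x-27.5 [-27.1  22.1]
x27.5 [27.2 22. ]
x-27.5 [-27.9 -32.1]
x27.5 [ 28.  -32.1]
bar low edge [ -0.5 123.6]
```

My frame agrees to about 2 mm, so I'll shift it by -2 mm along y and place.

```bash
echo 'Ow=Ow-.002*yw' >> h.py; python3 - <<'E'
from h import *
place("blue",1); pick("red",1);over("red",1);shot("wrist","w2")
E
```

```text
set z 0.06 df [-0.9 -0.6  3.1]
t 12.8417
red grip w 0.03576584368954251 F 30.000234035833273 f [-0.9 -0.1  1.2]
lifted w 0.0352618974524312 fz 0.007791532134556078
```

View pics/w2.png

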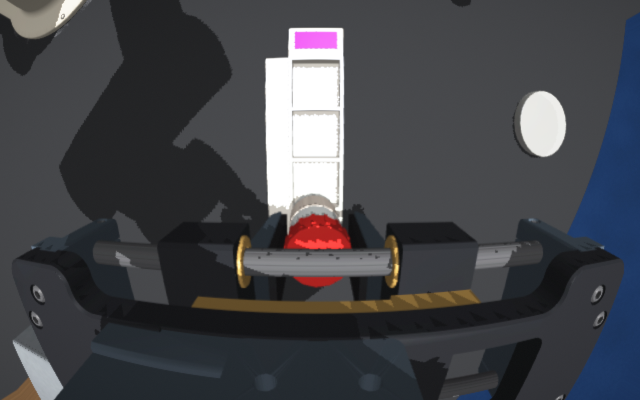

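Red is held upright at (318,252), over the second compartment. The force reading is noisy, so I'll raise the early-contact threshold, then place red and check from above.

```bash
sed -i 's/if df\[2\]>1.5: break/if df[2]>(1.5 if z<ZG+.0012 else 4): break/' h.py; python3 - <<'E'
from h import *
place("red",1); pick("green",1);over("green",1);place("green",1);pick("yellow",1)
shot("top","t2")
im=cv2.imread("pics/t2.png");cv2.imwrite("pics/c2.png",cv2.resize(im[150:275,150:470],None,fx=2.5,fy=2.5,interpolation=cv2.INTER_CUBIC))
E
```

```text
set z 0.06 df [-0.8 -0.4  2.4]
t 23.375
green grip w 0.035547254880207976 F 30.000034868717194 f [-0.   0.9  2.1]
lifted w 0.035774752033827004 fz 0.04407086704489416
set z 0.06 df [-0.5 -0.4  2.8]
t 33.2
yellow grip w 0.03504478741798232 F 30.00049889087677 f [0.6 0.2 3.8]
lifted w 0.0351408162767286 fz -0.4377457779520349
```

View pics/c2.png

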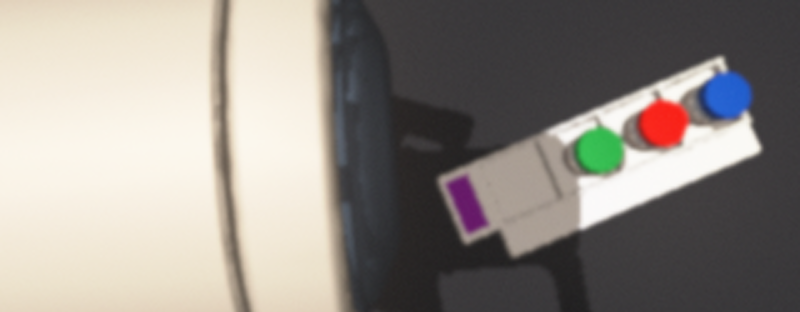

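Green (599,150), red (663,124) and blue (727,96) stand upright in order, and the compartment next to the mark is free. Yellow is next.

```bash
python3 - <<'E'
from h import *
over("yellow",1);place("yellow",1)
arm.move_to([.45,.10,.25],rot(xw,1)); arm.sleep(.5)
for n in("top","scene"): shot(n,n+"9")
arm.sleep(0.1)
a=cv2.imread("pics/top9.png")[150:275,310:470];b=cv2.imread("pics/scene9.png")[130:255,170:330]
cv2.imwrite("pics/c9.png",cv2.resize(np.hstack([a,b]),None,fx=2.4,fy=2.4,interpolation=cv2.INTER_CUBIC))
c=arm.get_calibration("top");im=cv2.imread("pics/top9.png")[:,:,::-1].copy()
for col in("blue","red","green","yellow"):
    for ce,st in blobs(im,col,200): print(col,((onz(c,ce,.085)-Ow)@np.c_[xw,yw]*1000).round(1))
E
```

```text
set z 0.06 df [ 0.3 -0.3  4.2]
t 42.7083
blue [ -0.8 -79. ]
red [ -1.7 -25.1]
green [-1.6 28.6]
```

View pics/c9.png

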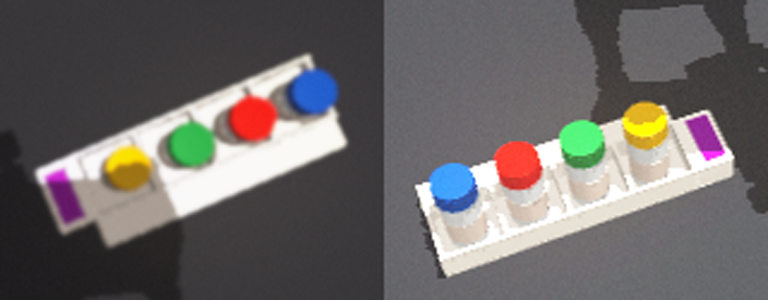

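All four stand upright in their compartments, with yellow next to the mark and blue farthest from it. I'll hand the job in.

```bash
python3 -c "
from rig import arm
print(arm.sign_off())"
```

```text
the job is handed in; nothing more can be done
None
```

All four bottles stand upright in the white rack in reverse order (from its purple mark: yellow, green, red, blue), and the job was handed in after about 45 s of robot time.

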